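# Fold the tilt plate over onto its preset rest

## Task

Set the tilt plate to its test angle, which is preset by the height of the short orange rest: stand the short orange rest upright on the middle of the stand's narrow black ledge, its long side along the ledge, and let go of it. Then fold the wide-open aluminium plate up (its bar serves only for the first half, after that it must be taken from its other side) and over, gently down until it really bears on the orange rest. Leave the blue rest, the clay figures and the other things on the table where they are.

Things in the scene. Friction and masses are not known exactly. Their poses are not given: they have to be found in the camera images.
- stand: fixed grey tilt stand, 180 mm (its x) by 370 mm (its y). Origin on the table under the middle of the hinge line, which runs along its x, 60 mm up, between two posts (67 mm high, at x = +-88 mm). On its +y side a base plate (top 12 mm up) with the black ledge; on its -y side a solid bed, top 50 mm up, y = -18 to -190 mm, on which the open plate lies
- plate (a joint): angle of the aluminium plate, rad: 0 = folded over, level, towards the stand's +y; 1.57 = upright; 3.14 = wide open on the bed (-y); starts at 3.04 to 3.13. Plate 160 mm along the hinge, 180 mm hinge to free edge (yellow stripe), 8 mm thick, 0.28 kg. The hinge is stiff (friction about 0.42 N m, more than the plate's weight): the plate stays where it is left
- plate_hinge (a point): middle of the hinge line, which lies in the plate's bar-side face
- plate_handle (a point): centre of the plate's black grab bar: round, 10 mm thick, 90 mm long, parallel to the hinge, 80 mm from it, its centre 35 mm off the face. It is on top while the plate lies open and underneath once it is folded over, so it serves only for the first part of the fold
- plate_edge (a point): middle of the plate's free edge (mid thickness), 180 mm from the hinge
- ledge (a point): centre of the top of the narrow black ledge: 150 mm long (along the stand's x), 30 mm wide (stand's y), its top 40 mm above the table, 135 mm from the hinge line; axes as the stand's
- orange_rest: short loose orange rest, 0.22 kg: steel foot 46 (its x) x 36 (y) x 12 mm, on it a fixed upright slab 40 (x) x 16 (y) mm up to 55 mm, above that a stiff screw-set cap with a rounded top (radius 8 mm, along x). Someone has preset the cap: 72 to 92 mm high in all, not told; it holds the plate somewhere from 20 to 30 degrees. Origin: underside centre. Over 30 N on it is too much
- blue_rest: tall blue rest, shaped like the orange one but 113 mm high; not for this job, leave it alone. Origin: centre of its underside
- clay_a: grey clay figure, about 60 mm across and 19 mm high, bystander, leave alone. Origin: underside centre
- clay_b: a second grey clay figure like clay_a, bystander
- clay_c: a third grey clay figure like clay_a, bystander
- straightedge: flat steel straightedge 200 x 28 x 5 mm lying on the table, bystander; long axis = its x
- wash_bottle: white plastic bottle, 72 mm across, 170 mm high, bystander. Origin: underside centre
- dish: small white ceramic bowl, 80 mm across, 50 mm high, bystander. Origin: underside centre
Mind the look-alikes: they are no part of the job. There is more than one size of the orange_rest; the job needs the middle-sized.

How it is judged (in metres and radians):
On the way:
1. the orange rest stands upright on the middle of the ledge, along it, and is let go (y of orange_rest in the frame of ledge between -0.01 and 0.01 m and x of orange_rest in the frame of ledge between -0.055 and 0.055 m and z of orange_rest in the frame of ledge between -0.004 and 0.006 m and angle between orange_rest's own z axis and vertical below 0.06 rad and angle between the x axis of orange_rest and the x axis of ledge, either way round below 0.2 rad and contact force between the fingers and orange_rest below 0.1 N and linear speed of orange_rest below 0.01 m/s), for 0.3 s.
At the end, for the whole second after the job is handed in: Orange rest at rest on the ledge, upright within 3.4 degrees, within 10 mm of the middle of its width and 55 mm of its length's, turned under 11 degrees from it; plate at the angle this gives (0.33 to 0.54 rad), bearing on the rest by itself with more than 0.4 N (y of orange_rest in the frame of ledge between -0.01 and 0.01 m and x of orange_rest in the frame of ledge between -0.055 and 0.055 m and z of orange_rest in the frame of ledge between -0.004 and 0.006 m and angle between orange_rest's own z axis and vertical below 0.06 rad and angle between the x axis of orange_rest and the x axis of ledge, either way round below 0.2 rad and value of joint plate between 0.33 and 0.54 rad and contact force between plate and orange_rest above 0.4 N and linear speed of orange_rest below 0.01 m/s); the robot touches nothing.
It fails at once if the plate is pressed onto the orange rest with more than 30 N (contact force between plate and orange_rest above 30 N).
It fails at once if a bystander (blue rest, clay figure, straightedge, bottle, bowl) is moved more than 30 mm (distance of any of blue_rest, clay_a, clay_b, clay_c, straightedge, wash_bottle, dish from where it was at the start of the episode above 0.03 m).
It also fails if it takes over 72 s, if anything falls off the work surface, if the arm or the gripper's body presses on something with over 40 N, if the wrist force passes 120 N, or if a joint passes its speed limit or range.

## Robot

A 6-joint arm with a two-finger parallel gripper is mounted at the origin on the work surface. World frame = base frame: x ahead of the robot, y to its left, z up, the work surface at z = 0. Lengths are in m, angles in degrees, forces in N, time in s.
With the tool pointing down it reaches from about 0.35 to 0.725 m from the base axis. Payload 6 kg.
Tool frame: the origin (TCP) lies on the centre line of the jaws, within the pads' length; the fingertips stand 11 mm ahead of it and the grasp point (between the pads) lies 8 mm behind it; z points along the fingers, y is the line along which they close (so a half turn about z gives the same grasp; the last joint's range is limited). The gripper opens to 85 mm and grips with 20 to 120 N. Pads are 22 mm wide; open, the fingers measure 114 mm over their backs; the gripper's body (76 mm by 85 mm) begins 54 mm behind the grasp point. The pads swing forward as they close: fully open they stand 13 mm farther back than shut.
Start: joints at [-51.526, 2.303, 4.859, 0, -92.561, -19.12], TCP at [0.199, -0.566, 0.242] pointing down, gripper open.
Joint ranges: [-146.85, 146.85], [-73.84, 115.35], [-62.03, 85.46], [-188.31, 113.3], [-161.28, -10.13], [-171.36, 171.36]. Speed limits (degrees/s): [147.25, 147.25, 172.46, 180, 180, 180].

## Interface

Orientations are given as [roll, pitch, yaw] about the fixed x, y, z axes, in that order (R = Rz(yaw) Ry(pitch) Rx(roll)).
In Python, from workcell import monitor, optics, robot gives the robot as it stands.
- The arm moves only by the tool apply_moves, never from a script. Its argument "rows" is a list of rows, each a list of 2 entries, a list of its own where there are three numbers: the shift along the tool's x, y, z in mm, then the turn about the tool's z in degrees. In form: [[[dx, dy, dz], yaw], ...]. A call has 1 to 5 rows; each row shifts and turns the commanded pose from where the row before left it, along the tool's axes as they then stand; what a row does not reach is not made up. A row lasts 1/8 s, in which the tool goes at most 62.5 mm and 10.7 degrees, less where a joint would pass 70% of its speed; a pose out of reach is approached as far as the arm can. A call with a gripper value outside its range is refused whole. "fingers" is the closure, from 0 (fully open) to 1 (shut), set as the call begins (left out, the last holds). The fingers move at their own pace and stop on an object; "grip_force" is the grip in N (left out, the last holds). Time passes only in rows, so rows that do not move let the fingers close. It gives the time, the measured TCP pose, the force, the opening and the grip force at its end, in the units of the state.
- monitor.get_state(): the state, without advancing time (a new reading comes with each control period).
- optics.snapshot(name): name is "side" or "top"; returns a dict with "frame" (400x640x3 uint8, red, green, blue), "depth" (400x640 float32, m along the optical axis (not along the pixel's ray), 0 where there is no reading), "fx", "fy", "cx", "cy" (pixels), "view" (4x4, takes a point from world to camera coordinates). Camera axes: x right, y up, looking along -z (the intrinsics and any distortion apply to the point x, -y, -z); pixel columns grow to the right and rows downward; lengths in m; the calibration is good to about 2 mm. A picture is of the moment at which its call begins.
- robot.close_job(): hands the job in; it is judged then, once.
The state is a dict: "clock": time; "joint_pos": joint angles; "joint_velocities": joint speeds; "tau": joint torques, N m; "tool_pos": TCP position; "ee_rot": TCP orientation; "ft_force": force on the tool from outside, world axes, zero at the start; "moment": the same for the moment, N m; "width": finger opening in m; "gripper_force": force on a finger pad.
Only numpy, scipy, OpenCV 4.12 (cv2) and the standard library are available. Lean on these libraries where they do the work, as an engineer would, in place of code of your own. Each camera call takes 0.05 s, during which the arm holds its last target. There are 200 camera calls.

## Working session

There is one attempt and no reset: what is moved stays moved. The work goes in short steps, Python scripts to look and compute and a tool call to move; the robot and the scene stay as the last step left them, time stands still between calls to the robot, and variables do not carry over. Pictures are saved under pics/ and viewed, at most 10 in all, crops included, and the job is handed in when it is done.

Besides the shell and the picture viewer there is one more tool, called by a JSON object that holds its "api" and its "payload", one argument or row to a line. apply_moves: Moves the arm, as the interface text tells. Its arguments: {"type":"object","properties":{"rows":{"type":"array"},"fingers":{"type":"number"},"grip_force":{"type":"number"}},"required":["rows"]}

```bash
mkdir -p pics; cat > h.py <<'E'
import numpy as np, cv2
from workcell import monitor, optics, robot
def snap(n,save=None):
    s=optics.snapshot(n)
    if save: cv2.imwrite('pics/'+save,s['frame'][:,:,::-1])
    return s
def cloud(s):
    d=s['depth']; v,u=np.mgrid[:d.shape[0],:d.shape[1]]
    P=np.stack([(u-s['cx'])/s['fx']*d,-(v-s['cy'])/s['fy']*d,-d,np.ones_like(d)],-1)
    W=P@np.linalg.inv(s['view']).T
    W=W[...,:3].copy(); W[d<=0]=np.nan
    return W
def proj(s,p):
    q=s['view']@np.r_[p,1]; return s['cx']+s['fx']*q[0]/-q[2], s['cy']+s['fy']*q[1]/q[2]
E
python3 - <<'E'
from h import *
for n in('top','side'):
    s=snap(n,n+'1.png'); print({k:(v if k not in('frame','depth') else None) for k,v in s.items()})
    np.savez('pics/'+n+'1.npz',**s)
print(monitor.get_state())
E
```

```text
{'frame': None, 'depth': None, 'fx': 371.8205495161761, 'fy': 371.8205495161761, 'cx': 321.6510016218726, 'cy': 199.64328342934726, 'view': array([[ 0.00635243, -0.99992888, -0.01009316,  0.00869624],
       [ 0.99899561,  0.00589814,  0.04441831, -0.50770483],
       [-0.04435562, -0.01036519,  0.99896203, -0.9971064 ],
       [ 0.        ,  0.        ,  0.        ,  1.        ]])}
{'frame': None, 'depth': None, 'fx': 432.9211128675943, 'fy': 432.9211128675943, 'cx': 321.6115891936935, 'cy': 191.90612020761264, 'view': array([[-0.88887822, -0.45754001,  0.0235086 ,  0.48129578],
       [ 0.31107622, -0.56507595,  0.76414708, -0.20895536],
       [-0.33634372,  0.68654666,  0.64461352, -1.20510072],
       [ 0.        ,  0.        ,  0.        ,  1.        ]])}
{'clock': 0.1, 'joint_pos': array([-5.15270908e+01,  2.33714702e+00,  4.80797576e+00, -2.11088564e-02,
       -9.25617400e+01, -1.91193031e+01]), 'joint_velocities': array([ 0.00881962, -0.03231461,  0.16927689,  0.06828319, -0.09568192,
        0.07200177]), 'tau': array([-4.24306258e-03, -3.69346726e+01,  3.48283660e+01,  6.95173368e+00,
       -4.58236726e-03, -1.28833921e-05]), 'tool_pos': array([ 0.19880425, -0.56581823,  0.24136673]), 'ee_rot': array([ 1.79907196e+02, -9.85074512e-03, -1.60645459e+02]), 'ft_force': array([-0.25493368, -0.05276851,  0.17439545]), 'moment': array([0.02267598, 0.01372888, 0.01689316]), 'gripper_force': 0.0, 'width': 0.08536317950639602}
```

View pics/top1.png

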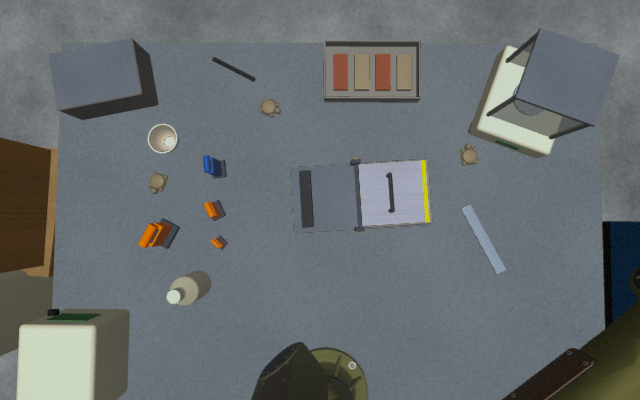

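View pics/side1.png

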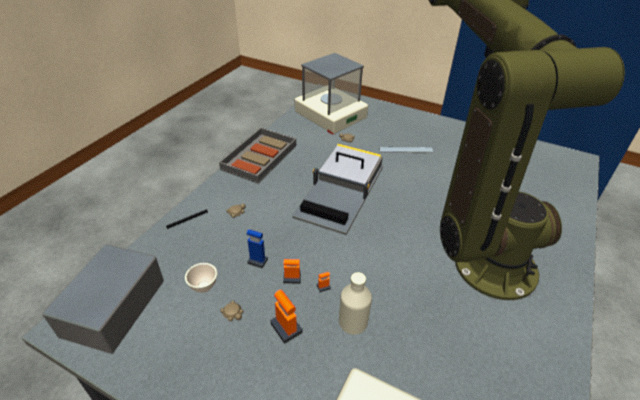

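The top view shows the three orange rests at (155,235) big, (213,210) middle and (218,242) small. The ledge is at (306,198), the hinge at x≈357, the bar at (391,193) and the yellow edge at (428,190). The side view shows the middle rest at (291,270).

```bash
python3 - <<'E'
from h import *
def rect(p): return cv2.minAreaRect(p[:,:2].astype(np.float32)*1000)
for n in('top','side'):
    s=dict(np.load(f'pics/{n}1.npz')); W=cloud(s); hsv=cv2.cvtColor(s['frame'],cv2.COLOR_RGB2HSV)
    m=cv2.inRange(hsv,(5,170,120),(18,255,255))
    k,l,st,c=cv2.connectedComponentsWithStats(m)
    for i in range(1,k):
        if st[i,4]<15: continue
        p=W[l==i]; p=p[np.isfinite(p[:,0])]; p=p[p[:,2]>.012]
        if len(p)<8: continue
        zt=np.percentile(p[:,2],97); t=p[p[:,2]>zt-.012]
        print(n,c[i].round(),st[i,4],'ztop',zt.round(4),'med',p.mean(0).round(4),'topmean',t.mean(0).round(4),rect(t),rect(p))
    R=W.reshape(-1,3); 
    roi=(W[...,0]>.38)&(W[...,0]<.72)&(W[...,1]<.2)&(W[...,1]>-.35)
    blk=(hsv[...,2]<60)&roi
    for nm,mm in(('ledge',blk&(abs(W[...,2]-.04)<.006)),('bar',(hsv[...,2]<90)&roi&(W[...,2]>.08)),('yellow',(cv2.inRange(hsv,(22,150,100),(35,255,255))>0)&roi),('posts',(hsv[...,2]<90)&roi&(abs(W[...,2]-.066)<.006))):
        k,l,st,c=cv2.connectedComponentsWithStats(mm.astype(np.uint8))
        for i in range(1,k):
            if st[i,4]>12: p=W[l==i]; print(n,nm,c[i].round(),st[i,4],p.mean(0).round(4),rect(p))
    # plate surface fit
E
```

```text
top [210. 209.] 119 ztop 0.0751 med [0.4788 0.298  0.0675] topmean [0.478  0.2988 0.0711] ((477.88531494140625, 299.8320617675781), (38.57988357543945, 14.769355773925781), 26.7205867767334) ((477.8987121582031, 299.80548095703125), (38.57988357543945, 14.828866958618164), 26.7205867767334)
top [149. 235.] 289 ztop 0.1192 med [0.414 0.434 0.105] topmean [0.4131 0.4358 0.1147] ((413.190673828125, 436.7740478515625), (19.865446090698242, 57.46269226074219), 61.482913970947266) ((413.37115478515625, 436.6006164550781), (20.458759307861328, 57.867881774902344), 61.97703170776367)
top [216. 243.] 57 ztop 0.0577 med [0.3914 0.2853 0.0484] topmean [0.3907 0.2859 0.0539] ((390.7188720703125, 286.085205078125), (25.162349700927734, 8.847915649414062), 51.67422103881836) ((391.50048828125, 285.6575622558594), (25.460834503173828, 10.604673385620117), 51.67422103881836)
top ledge [309. 179.] 15 [0.5598 0.0453 0.0391] ((560.4992065429688, 44.00901794433594), (12.447667121887207, 25.29941749572754), 59.43057632446289)
top ledge [302. 188.] 21 [0.5373 0.0626 0.0402] ((538.0669555664062, 62.3222999
[... 3279 characters left out ...]
65625, -156.25856018066406), (96.0533218383789, 13.710134506225586), 3.56172513961792)
side yellow [361. 150.] 58 [ 0.5196 -0.2538  0.065 ] ((522.183349609375, -252.13694763183594), (137.7433624267578, 15.48587417602539), 3.774409532546997)
side posts [318. 172.] 31 [ 0.592  -0.0715  0.0647] ((585.7306518554688, -68.77251434326172), (18.89759063720703, 42.760719299316406), 82.24246978759766)
side posts [350. 181.] 22 [ 0.4828 -0.0793  0.0632] ((481.33880615234375, -78.68663024902344), (51.82761001586914, 9.178166389465332), 3.46687650680542)
side posts [364. 185.] 21 [ 0.4332 -0.0801  0.0663] ((434.0527648925781, -79.49696350097656), (21.7088623046875, 21.947711944580078), 30.79549217224121)
```

{"api": "apply_moves", "payload": {
  "rows": [
    [[-53, 21.5, 0], 0],
    [[-53, 21.5, 0], 0],
    [[-53, 21.5, 0], 0],
    [[-53, 21.5, 0], 0],
    [[-53, 21.5, 0], 0]
  ],
  "fingers": 0
}}

```text
clock: 0.72
tool_pos: [0.4143, -0.3753, 0.2419]
ee_rot: [180.0, -0.0, -160.6]
ft_force: [0.3, -1.5, 0.1]
width: 0.0855
gripper_force: 0.0
```

{"api": "apply_moves", "payload": {
  "rows": [
    [[-53, 21.5, 0], 0],
    [[-53, 21.5, 0], 0],
    [[-17, 57, 0], 0],
    [[-17, 57, 0], 0],
    [[-17, 57, 0], 0]
  ]
}}

```text
clock: 1.35
tool_pos: [0.4901, -0.1211, 0.2417]
ee_rot: [180.0, -0.0, -160.7]
ft_force: [0.8, 1.0, 0.2]
width: 0.0856
gripper_force: 0.0
```

{"api": "apply_moves", "payload": {
  "rows": [
    [[-17, 57, 0], 0],
    [[-17, 57, 0], 0],
    [[-17, 57, 0], 0],
    [[-17, 57, 0], 0],
    [[-17, 57, 0], -6]
  ]
}}

```text
clock: 1.98
tool_pos: [0.4756, 0.1761, 0.2422]
ee_rot: [180.0, 0.0, -154.5]
ft_force: [1.4, -0.2, -0.2]
width: 0.0852
gripper_force: 0.0
```

```bash
cat >> h.py <<'E'
def go(x,y,z,yaw):
    "tool-frame shift (mm) and turn to reach world target, tool down"
    s=monitor.get_state(); p=np.array(s['tool_pos']); a=np.radians(s['ee_rot'][2])
    d=(np.array([x,y,z])-p)*1000
    print('t',round(s['clock'],2),'pos',p.round(4),'rot',np.round(s['ee_rot'],2),'F',np.round(s['ft_force'],2),'w',round(s['width'],4),'fg',s['gripper_force'])
    print('shift',(d[0]*np.cos(a)+d[1]*np.sin(a)).round(1),(d[0]*np.sin(a)-d[1]*np.cos(a)).round(1),-d[2].round(1),'turn',round(-((yaw-s['ee_rot'][2]+180)%360-180),2))
E
python3 -c "
from h import *
go(.477,.301,.034,-154)"
```

```text
t 1.98 pos [0.4756 0.1761 0.2422] rot [ 179.99    0.   -154.49] F [ 1.42 -0.2  -0.21] w 0.0852 fg 0.0
shift -55.1 112.1 208.2 turn -0.49
```

{"api": "apply_moves", "payload": {
  "rows": [
    [[-20, 40, 0], 0],
    [[-20, 40, 10], 0],
    [[-15, 32, 30], 0],
    [[0, 0, 30], 0],
    [[0, 0, 30], 0]
  ]
}}

```text
clock: 2.6
tool_pos: [0.4775, 0.2993, 0.1406]
ee_rot: [-180.0, -0.1, -154.6]
ft_force: [-0.1, 0.2, -0.6]
width: 0.0854
gripper_force: 0.0
```

```bash
python3 -c "
from h import *
go(.477,.301,.034,-154)
for n in('top','side'):
    s=snap(n); W=cloud(s); h=cv2.cvtColor(s['frame'],cv2.COLOR_RGB2HSV); m=cv2.inRange(h,(5,170,100),(18,255,255))>0
    m&=(abs(W[...,0]-.477)<.05)&(abs(W[...,1]-.3)<.05)&(W[...,2]>.05)
    p=W[m]
    if len(p)>8: print(n,len(p),cv2.minAreaRect(p[:,:2].astype(np.float32)*1000))
"
```

```text
t 2.6 pos [0.4775 0.2993 0.1406] rot [-1.7999e+02 -8.0000e-02 -1.5459e+02] F [-0.13  0.25 -0.61] w 0.0854 fg 0.0
shift -0.3 1.7 106.6 turn -0.59
top 69 ((458.8248596191406, 291.9336242675781), (57.8334846496582, 16.74689483642578), 18.923093795776367)
side 122 ((488.4927978515625, 309.7980041503906), (64.82762908935547, 16.835899353027344), 29.072242736816406)
```

{"api": "apply_moves", "payload": {
  "rows": [
    [[0, 1.5, 40], 0],
    [[0, 0, 40], 0],
    [[0, 0, 26], 0],
    [[0, 0, 0], 0],
    [[0, 0, 0], 0]
  ]
}}

```text
clock: 3.32
tool_pos: [0.4783, 0.301, 0.0386]
ee_rot: [180.0, 0.2, -154.6]
ft_force: [-0.7, -0.3, 0.3]
width: 0.0854
gripper_force: 0.0
```

{"api": "apply_moves", "payload": {
  "rows": [
    [[0, 0, 0], 0],
    [[0, 0, 0], 0],
    [[0, 0, 0], 0],
    [[0, 0, 0], 0],
    [[0, 0, 0], 0]
  ],
  "fingers": 1,
  "grip_force": 40
}}

```text
clock: 3.95
tool_pos: [0.4774, 0.3004, 0.0365]
ee_rot: [180.0, 0.0, -154.6]
ft_force: [-0.1, 0.6, 1.4]
width: 0.0151
gripper_force: 44.5
```

```bash
python3 -c "
from h import *
go(.477,.301,.034,-154)
snap('side','g.png')
im=cv2.imread('pics/g.png')[180:340,200:400]; cv2.imwrite('pics/g2.png',cv2.resize(im,None,fx=3,fy=3))"
```

```text
t 3.95 pos [0.4774 0.3004 0.0365] rot [ 1.7999e+02  2.0000e-02 -1.5464e+02] F [-0.08  0.62  1.41] w 0.0151 fg 44.50990319252014
shift 0.1 0.7 2.5 turn -0.64
```

View pics/g2.png

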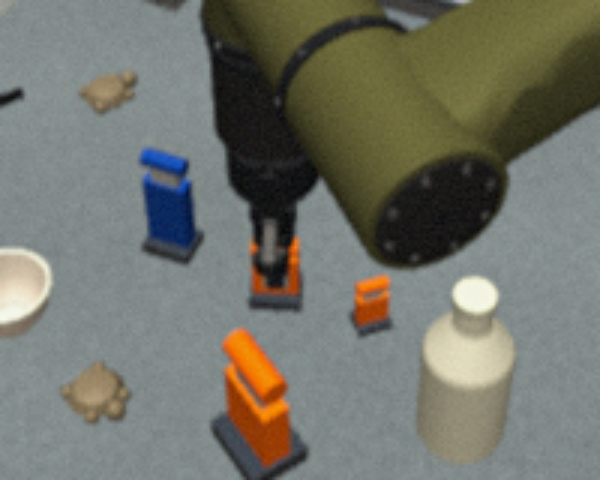

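The side crop shows the middle rest at (275,275) held centrally by the pads, with its foot still flat on the table.

{"api": "apply_moves", "payload": {
  "rows": [
    [[0, 0, -30], 0],
    [[0, 0, -45], 0],
    [[0, 0, -35], 0],
    [[15, -47, 0], 0],
    [[15, -47, 0], 0]
  ]
}}

```text
clock: 4.62
tool_pos: [0.4899, 0.2017, 0.1457]
ee_rot: [180.0, -0.1, -154.6]
ft_force: [0.5, -1.0, -2.8]
width: 0.0157
gripper_force: 44.1
```

{"api": "apply_moves", "payload": {
  "rows": [
    [[15, -47, 0], 0],
    [[15, -47, 0], 0],
    [[15, -47, 0], 0],
    [[0, 0, 0], 10],
    [[0, 0, 0], 10]
  ]
}}

```text
clock: 5.25
tool_pos: [0.5097, 0.0549, 0.1453]
ee_rot: [180.0, -0.1, -175.1]
ft_force: [-0.1, 0.3, -2.2]
width: 0.0155
gripper_force: 44.1
```

{"api": "apply_moves", "payload": {
  "rows": [
    [[0, 0, 0], 1.5],
    [[0, 0, 0], 0],
    [[0, 0, 0], 0]
  ]
}}

```text
clock: 5.62
tool_pos: [0.5101, 0.056, 0.1461]
ee_rot: [180.0, -0.0, -176.0]
ft_force: [0.8, -0.1, -2.6]
width: 0.0155
gripper_force: 44.1
```

```bash
python3 -c "
from h import *
go(.5095,.0545,.0765,-176.2)"
```

```text
t 5.62 pos [0.5101 0.056  0.1461] rot [ 1.8000e+02 -2.0000e-02 -1.7601e+02] F [ 0.77 -0.06 -2.56] w 0.0155 fg 44.06135022640228
shift 0.7 -1.5 69.6 turn 0.19
```

{"api": "apply_moves", "payload": {
  "rows": [
    [[0.5, -1.5, 30], 0],
    [[0, 0, 20], 0],
    [[0, 0, 12], 0],
    [[0, 0, 4], 0],
    [[0, 0, 0], 0]
  ]
}}

```text
clock: 6.25
tool_pos: [0.51, 0.0544, 0.0808]
ee_rot: [180.0, 0.0, -176.1]
ft_force: [-0.7, 0.2, -2.8]
width: 0.0155
gripper_force: 44.1
```

{"api": "apply_moves", "payload": {
  "rows": [
    [[0, 0, 1], 0],
    [[0, 0, 1], 0],
    [[0, 0, 1], 0],
    [[0, 0, 0], 0]
  ]
}}

```text
clock: 6.75
tool_pos: [0.5097, 0.0543, 0.0773]
ee_rot: [180.0, -0.0, -176.1]
ft_force: [-0.0, 0.3, -3.4]
width: 0.0154
gripper_force: 44.1
```

{"api": "apply_moves", "payload": {
  "rows": [
    [[0, 0, 0.7], 0],
    [[0, 0, 0], 0],
    [[0, 0, 0], 0]
  ]
}}

```text
clock: 7.12
tool_pos: [0.5098, 0.0543, 0.0766]
ee_rot: [180.0, -0.0, -176.1]
ft_force: [-1.0, -0.8, -2.4]
width: 0.0152
gripper_force: 44.2
```

```bash
python3 -c "
from h import *
go(.5095,.0545,.0765,-176.2)
snap('side','p.png')
im=cv2.imread('pics/p.png')[120:260,240:440]; cv2.imwrite('pics/p2.png',cv2.resize(im,None,fx=4,fy=4))"
```

```text
t 7.12 pos [0.5098 0.0543 0.0766] rot [ 180.     -0.   -176.15] F [-0.98 -0.76 -2.4 ] w 0.0152 fg 44.16067957878113
shift 0.2 0.2 0.1 turn 0.05
```

View pics/p2.png

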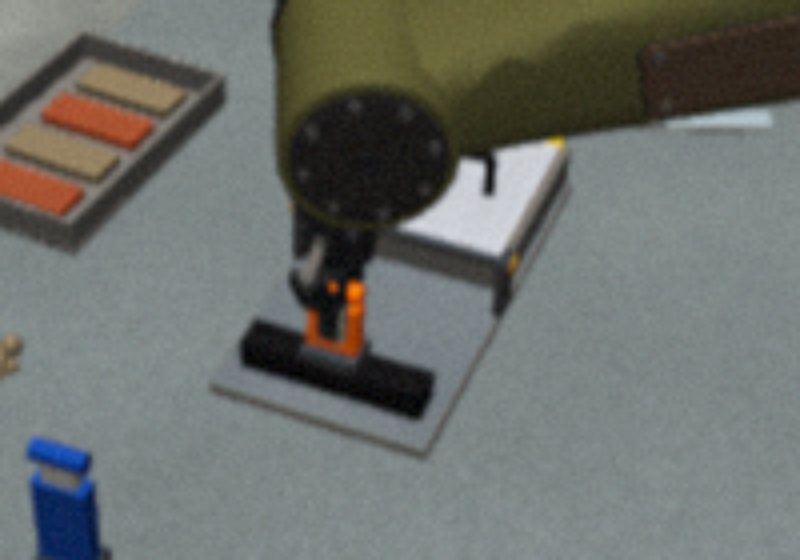

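The crop shows the rest's foot on the ledge at about (335,350), aligned along it. I'll lower it slightly until contact shows.

{"api": "apply_moves", "payload": {
  "rows": [
    [[0, 0, 0.7], 0],
    [[0, 0, 0], 0],
    [[0, 0, 0], 0]
  ]
}}

```text
clock: 7.55
tool_pos: [0.5099, 0.0543, 0.0765]
ee_rot: [180.0, 0.0, -176.1]
ft_force: [-3.3, 0.3, 4.8]
width: 0.0153
gripper_force: 45.0
```

{"api": "apply_moves", "payload": {
  "rows": [
    [[0, 0, 0.7], 0],
    [[0, 0, 0], 0],
    [[0, 0, 0], 0]
  ]
}}

```text
clock: 7.92
tool_pos: [0.51, 0.0543, 0.0765]
ee_rot: [-180.0, 0.1, -176.1]
ft_force: [-5.5, 1.0, 6.5]
width: 0.0152
gripper_force: 45.5
```

{"api": "apply_moves", "payload": {
  "rows": [
    [[0, 0, -0.6], 0],
    [[0, 0, 0], 0],
    [[0, 0, 0], 0],
    [[0, 0, 0], 0],
    [[0, 0, 0], 0]
  ],
  "fingers": 0.4
}}

```text
clock: 8.55
tool_pos: [0.5098, 0.0543, 0.0757]
ee_rot: [180.0, -0.0, -176.1]
ft_force: [0.2, -0.1, -1.1]
width: 0.0511
gripper_force: 0.0
```

{"api": "apply_moves", "payload": {
  "rows": [
    [[0, 0, -10], 0],
    [[0, 0, -30], 0],
    [[0, 0, -45], 0],
    [[0, 0, -45], 0],
    [[0, 0, 0], 0]
  ]
}}

```text
clock: 9.18
tool_pos: [0.5115, 0.0545, 0.2112]
ee_rot: [179.9, 0.5, -176.1]
ft_force: [-0.4, 0.2, -0.2]
width: 0.0511
gripper_force: 0.0
```

{"api": "apply_moves", "payload": {
  "rows": [
    [[0, -50, 0], 0],
    [[0, -55, 0], 0],
    [[0, -55, 0], 0],
    [[0, -30, 0], 0],
    [[0, 0, 0], 0]
  ]
}}

```text
clock: 9.8
tool_pos: [0.5221, -0.137, 0.2053]
ee_rot: [180.0, -0.1, -176.3]
ft_force: [-0.4, 1.2, 0.2]
width: 0.0512
gripper_force: 0.0
```

```bash
python3 -c "
from h import *
go(.5237,-.160,.15,-176.2)
s=snap('top','q.png');W=cloud(s);h=cv2.cvtColor(s['frame'],cv2.COLOR_RGB2HSV)
for n in ('top','side'):
    if n=='side': s=snap('side','q3.png');W=cloud(s);h=cv2.cvtColor(s['frame'],cv2.COLOR_RGB2HSV)
    m=(cv2.inRange(h,(5,170,100),(18,255,255))>0)&(abs(W[...,0]-.51)<.06)&(abs(W[...,1]-.05)<.06)&(W[...,2]>.07)
    p=W[m]; print(n,len(p)); 
    if len(p)>8: print(cv2.minAreaRect(p[:,:2].astype(np.float32)*1000), np.percentile(p[:,2],97))
im=cv2.imread('pics/q3.png')[120:260,240:440]; cv2.imwrite('pics/q4.png',cv2.resize(im,None,fx=4,fy=4))"
```

```text
t 9.8 pos [ 0.5221 -0.137   0.2053] rot [ 1.8000e+02 -7.0000e-02 -1.7633e+02] F [-0.45  1.22  0.24] w 0.0512 fg 0.0
shift -0.1 -23.0 55.3 turn -0.13
top 0
side 171
((509.3917541503906, 58.05632781982422), (40.38905334472656, 16.601558685302734), 12.335413932800293) 0.11450079401686271
```

View pics/q4.png

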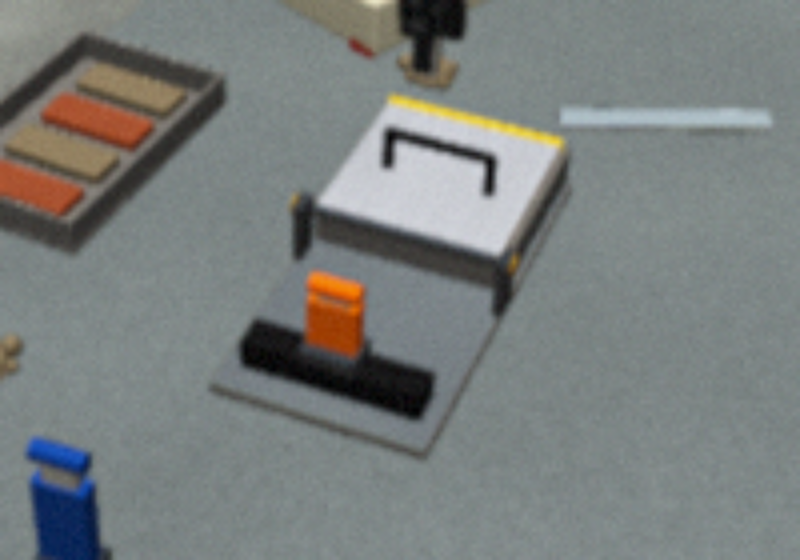

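The rest stands alone on the ledge at (335,330) in the crop. The plate with its bar is at (440,160). Next I'll check the ledge position numerically.

```bash
python3 -c "
from h import *
a=np.radians(3.8); ex=np.array([np.cos(a),np.sin(a)]); ey=np.array([-ex[1],ex[0]]); L=np.array([.5095,.0545])
for n in('top','side'):
    s=dict(np.load(f'pics/{n}1.npz')); W=cloud(s); h=cv2.cvtColor(s['frame'],cv2.COLOR_RGB2HSV)
    d=W[...,:2]-L; u=d@ex; v=d@ey
    m=(h[...,2]<45)&(abs(u)<.09)&(abs(v)<.04)&(W[...,2]>.02)
    print(n,m.sum(),'u',np.percentile(u[m],[1,99]).round(4),'v',np.percentile(v[m],[1,99]).round(4),'z',np.percentile(W[...,2][m],[5,50,95]).round(4))
    t=m&(W[...,2]>.035);print(' top v',np.percentile(v[t],[2,98]).round(4),'u',np.percentile(u[t],[2,98]).round(4))
    # ray-cast mask contour on plane z=.04
    ys,xs=np.nonzero(m); Ri=np.linalg.inv(s['view']); c=Ri[:3,3]
    r=np.stack([(xs-s['cx'])/s['fx'],-(ys-s['cy'])/s['fy'],-np.ones(len(xs))],1)@Ri[:3,:3].T
    q=c+r*((.04-c[2])/r[:,2])[:,None]; dd=q[:,:2]-L
    print(' ray v',np.percentile(dd@ey,[1,99]).round(4),'u',np.percentile(dd@ex,[1,99]).round(4), cv2.minAreaRect(q[:,:2].astype(np.float32)*1000))
"
```

```text
top 1 u [0.0106 0.0106] v [-0.0156 -0.0156] z [0.0407 0.0407 0.0407]
 top v [-0.0156 -0.0156] u [0.0106 0.0106]
 ray v [-0.0155 -0.0155] u [0.0106 0.0106] ((521.1015014648438, 39.697509765625), (0.0, 0.0), 0.0)
side 493 u [-0.0756  0.0682] v [-0.0102  0.0165] z [0.0223 0.0392 0.0436]
 top v [-0.0101  0.0159] u [-0.0748  0.0658]
 ray v [-0.0111  0.0336] u [-0.0796  0.0673] ((502.805908203125, 66.64328002929688), (151.0989990234375, 47.90501022338867), 4.0247721672058105)
```

{"api": "apply_moves", "payload": {
  "rows": [
    [[0, -23, 20], 0],
    [[0, 0, 45], 0],
    [[0, 0, 35], 0],
    [[0, 0, 15], 0],
    [[0, 0, 2], 0]
  ]
}}

```text
clock: 10.52
tool_pos: [0.5241, -0.1576, 0.0887]
ee_rot: [-180.0, -0.0, -176.1]
ft_force: [0.0, -0.5, -0.1]
width: 0.0511
gripper_force: 0.0
```

{"api": "apply_moves", "payload": {
  "rows": [
    [[0, 0, 0], 0],
    [[0, 0, 0], 0],
    [[0, 0, 0], 0],
    [[0, 0, 0], 0]
  ],
  "fingers": 1,
  "grip_force": 20
}}

```text
clock: 11.02
tool_pos: [0.5249, -0.1595, 0.0906]
ee_rot: [-179.9, 0.1, -176.2]
ft_force: [0.3, -4.8, 0.8]
width: 0.0092
gripper_force: 22.2
```

```bash
python3 -c "
from h import *
go(.5237,-.160,.088,-176.2)"
```

```text
t 11.03 pos [ 0.5249 -0.1595  0.0906] rot [-1.7986e+02  1.5000e-01 -1.7617e+02] F [ 0.32 -4.8   0.78] w 0.0092 fg 22.241417169570923
shift 1.3 -0.4 2.6 turn 0.03
```

{"api": "apply_moves", "payload": {
  "rows": [
    [[0, 3.7, -7], 0],
    [[0, 4.1, -6.4], 0],
    [[0, 4.6, -6], 0],
    [[0, 5.2, -5.6], 0],
    [[0, 5.6, -5.2], 0]
  ]
}}

```text
clock: 11.65
tool_pos: [0.5234, -0.1379, 0.1213]
ee_rot: [-179.7, 0.2, -176.2]
ft_force: [3.1, -11.9, 0.7]
width: 0.0088
gripper_force: 21.5
```

{"api": "apply_moves", "payload": {
  "rows": [
    [[0, 6, -4.6], 0],
    [[0, 6.4, -4.1], 0],
    [[0, 6.8, -3.5], 0],
    [[0, 7, -2.9], 0],
    [[0, 7.3, -2.3], 0]
  ]
}}

```text
clock: 12.28
tool_pos: [0.5213, -0.1054, 0.1411]
ee_rot: [-179.6, 0.3, -176.2]
ft_force: [0.2, -11.0, 7.3]
width: 0.0087
gripper_force: 21.4
```

{"api": "apply_moves", "payload": {
  "rows": [
    [[0, 7.4, -1.6], 0],
    [[0, 7.5, -1], 0],
    [[0, 7.6, -0.3], 0],
    [[0, 7.6, 0.3], 0],
    [[0, 0, 0], 0]
  ]
}}

```text
clock: 12.9
tool_pos: [0.5192, -0.0738, 0.143]
ee_rot: [-179.7, 0.2, -176.2]
ft_force: [-2.2, -5.5, 8.8]
width: 0.0091
gripper_force: 22.0
```

```bash
python3 -c "
from h import *
go(.5187,-.073,.139,-176.2)
snap('side','r.png')
im=cv2.imread('pics/r.png')[80:260,240:440]; cv2.imwrite('pics/r2.png',cv2.resize(im,None,fx=3,fy=3))"
```

```text
t 12.9 pos [ 0.5192 -0.0738  0.143 ] rot [-179.71    0.24 -176.18] F [-2.19 -5.47  8.76] w 0.0091 fg 22.047417014837265
shift 0.5 0.8 4.0 turn 0.02
```

View pics/r2.png

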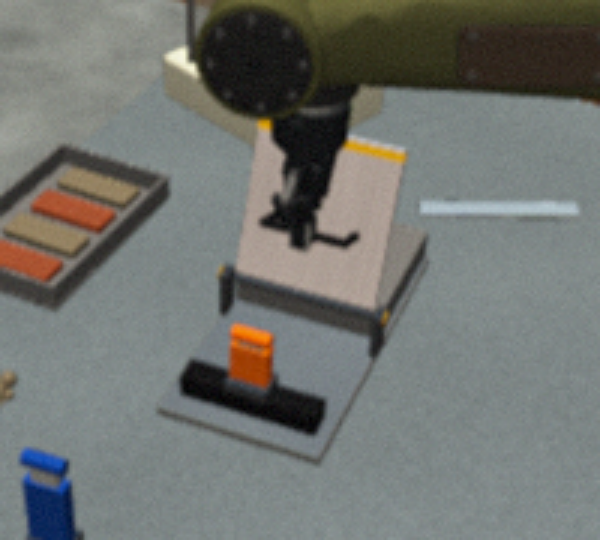

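The plate is up at about 109° with the gripper still on the bar, at about (305,230), and the rest at (250,355) is undisturbed. I'll let go of the bar and go over the top to the back side.

{"api": "apply_moves", "payload": {
  "rows": [
    [[0, 0, 0], 0],
    [[0, 0, 0], 0],
    [[0, 0, 0], 0]
  ],
  "fingers": 0.68
}}

```text
clock: 13.32
tool_pos: [0.5183, -0.0713, 0.139]
ee_rot: [180.0, 0.0, -176.1]
ft_force: [0.2, 0.8, 1.2]
width: 0.0271
gripper_force: 0.0
```

{"api": "apply_moves", "payload": {
  "rows": [
    [[0, 0, -15], 0],
    [[0, 0, -30], 0],
    [[0, 0, -45], 0],
    [[0, 0, -45], 0],
    [[0, 0, 0], 0]
  ]
}}

```text
clock: 13.95
tool_pos: [0.5194, -0.0721, 0.2793]
ee_rot: [-180.0, 0.4, -176.2]
ft_force: [0.5, -0.2, -0.3]
width: 0.0272
gripper_force: 0.0
```

```bash
python3 -c "
from h import *
go(.527,-.19,.275,-176.2)
a=np.radians(3.8); ey=np.array([-np.sin(a),np.cos(a)]); H=np.array([.5187,-.0805])
for n in('top','side'):
    s=snap(n);W=cloud(s);h=cv2.cvtColor(s['frame'],cv2.COLOR_RGB2HSV)
    m=(cv2.inRange(h,(20,150,90),(35,255,255))>0)&(abs(W[...,0]-.52)<.12)&(W[...,2]>.15)
    p=W[m]; print(n,len(p)); 
    if len(p): q=np.median(p,0); y=(q[:2]-H)@ey; print(q, np.degrees(np.arctan2(q[2]-.06,y)))
"
```

```text
t 13.95 pos [ 0.5194 -0.0721  0.2793] rot [-179.98    0.44 -176.17] F [ 0.46 -0.17 -0.34] w 0.0272 fg 0.0
shift 0.3 -118.1 4.3 turn 0.03
top 36
[ 0.45779139 -0.14261691  0.22386422] 109.47400046420351
side 105
[ 0.50670646 -0.13899312  0.2228329 ] 109.47107660345269
```

{"api": "apply_moves", "payload": {
  "rows": [
    [[0, -40, 0], 0],
    [[0, -45, 0], 0],
    [[0, -38, 0], 0],
    [[0, 0, 0], 0],
    [[0, 0, 30], 0]
  ],
  "fingers": 1
}}

```text
clock: 14.68
tool_pos: [0.527, -0.1948, 0.2449]
ee_rot: [-180.0, 0.1, -176.2]
ft_force: [0.7, 0.8, -0.7]
width: -0.0001
gripper_force: 0.0
```

{"api": "apply_moves", "payload": {
  "rows": [
    [[0, 0, 30], 0],
    [[0, 8, 0], 0],
    [[0, 8, 0], 0],
    [[0, 8, 0], 0],
    [[0, 0, 0], 0]
  ]
}}

```text
clock: 15.3
tool_pos: [0.5253, -0.1696, 0.2151]
ee_rot: [-180.0, 0.1, -176.1]
ft_force: [0.4, 0.0, 0.4]
width: -0.0001
gripper_force: 0.0
```

```bash
python3 -c "
from h import *
go(.527,-.165,.216,-176.2)"
```

```text
t 15.3 pos [ 0.5253 -0.1696  0.2151] rot [-1.8000e+02  1.0000e-01 -1.7608e+02] F [0.36 0.   0.41] w -0.0001 fg 0.0
shift -2.0 4.5 -0.9 turn 0.12
```

{"api": "apply_moves", "payload": {
  "rows": [
    [[0, 12, 0], 0],
    [[0, 12, 0], 0],
    [[0, 12, 0], 0],
    [[0, 12, 0], 0],
    [[0, 12, 0], 0]
  ]
}}

```text
clock: 15.92
tool_pos: [0.5208, -0.1096, 0.2139]
ee_rot: [180.0, -0.0, -176.1]
ft_force: [-0.5, -3.2, 1.8]
width: 0.0
gripper_force: 1.3
```

{"api": "apply_moves", "payload": {
  "rows": [
    [[0, 12, 0], 0],
    [[0, 10, 0], 0],
    [[0, 10, 0], 0],
    [[0, 0, 0], 0]
  ]
}}

```text
clock: 16.42
tool_pos: [0.5186, -0.0775, 0.2134]
ee_rot: [179.9, -0.0, -176.1]
ft_force: [-0.5, 0.1, -0.2]
width: -0.0001
gripper_force: 0.0
```

```bash
cat >> h.py <<'E'
def edge():
    a=np.radians(3.8); ey=np.array([-np.sin(a),np.cos(a)]); H=np.array([.5187,-.0805])
    for n in('top','side'):
        s=snap(n);W=cloud(s);h=cv2.cvtColor(s['frame'],cv2.COLOR_RGB2HSV)
        m=(cv2.inRange(h,(20,150,90),(35,255,255))>0)&(abs(W[...,0]-.52)<.12)&(W[...,2]>.08)&(W[...,1]<.2)
        p=W[m]
        if len(p)>10: q=np.median(p,0); y=(q[:2]-H)@ey; print(n,len(p),q.round(4),'theta',np.degrees(np.arctan2(q[2]-.06,y)).round(2))
E
python3 -c "
from h import *
go(.52,-.065,.216,-176.2); edge()"
```

```text
t 16.43 pos [ 0.5186 -0.0775  0.2134] rot [ 1.7994e+02 -5.0000e-02 -1.7607e+02] F [-0.54  0.07 -0.2 ] w -0.0001 fg 0.0
shift -2.3 12.4 -2.6 turn 0.13
side 87 [ 0.5136 -0.0534  0.2294] theta 80.81
```

{"api": "apply_moves", "payload": {
  "rows": [
    [[0, 12.3, 2], 0],
    [[0, 12.1, 3.1], 0],
    [[0, 11.8, 4.2], 0],
    [[0, 11.3, 5.2], 0],
    [[0, 10.9, 6.1], 0]
  ]
}}

```text
clock: 17.15
tool_pos: [0.5148, -0.0193, 0.1931]
ee_rot: [180.0, 0.0, -176.1]
ft_force: [0.4, -1.7, 2.2]
width: 0.0
gripper_force: 1.1
```

{"api": "apply_moves", "payload": {
  "rows": [
    [[0, 10.3, 7.1], 0],
    [[0, 9.6, 7.9], 0],
    [[0, 4.5, 4.4], 0],
    [[0, 4.5, 4.4], 0],
    [[0, 0, 0], 0]
  ]
}}

```text
clock: 17.77
tool_pos: [0.5126, 0.0087, 0.1689]
ee_rot: [180.0, -0.1, -176.1]
ft_force: [-0.0, 0.4, 0.4]
width: -0.0002
gripper_force: 0.0
```

```bash
python3 -c "
from h import *
go(.512,.0254,.149,-176.2); edge()
s=snap('side','t.png')
im=cv2.imread('pics/t.png')[80:260,240:440]; cv2.imwrite('pics/t2.png',cv2.resize(im,None,fx=3,fy=3))"
```

```text
t 17.77 pos [0.5126 0.0087 0.1689] rot [ 1.7999e+02 -6.0000e-02 -1.7614e+02] F [-0.04  0.41  0.36] w -0.0002 fg 0.0
shift -0.5 16.7 19.9 turn 0.06
top 35 [0.4429 0.0359 0.1818] theta 45.15
```

View pics/t2.png

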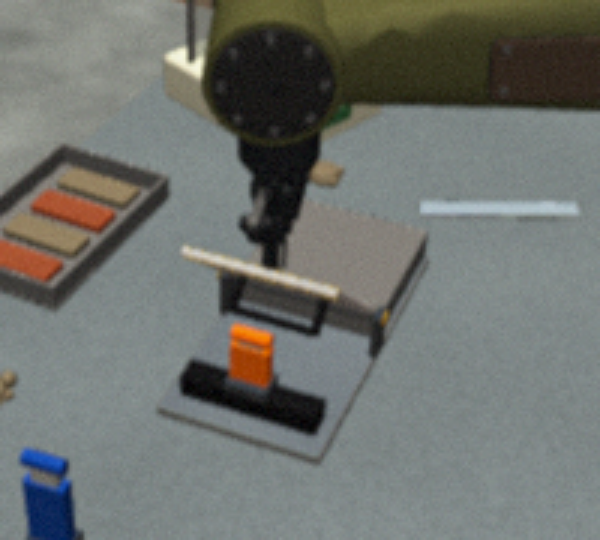

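The plate is at about 42°. Its edge is at (260,272) in the crop and the rest at (250,355) is still standing in place. I'll go down gently.

{"api": "apply_moves", "payload": {
  "rows": [
    [[0, 4.2, 4.8], 0],
    [[0, 4, 4.9], 0],
    [[0, 3.8, 5], 0],
    [[0, 3.7, 5.1], 0],
    [[0, 0, 0], 0]
  ]
}}

```text
clock: 18.55
tool_pos: [0.5114, 0.0244, 0.1489]
ee_rot: [-180.0, -0.1, -176.1]
ft_force: [-0.3, 0.2, -0.2]
width: -0.0001
gripper_force: 0.0
```

{"api": "apply_moves", "payload": {
  "rows": [
    [[0, 1.3, 2.1], 0],
    [[0, 1.3, 2.1], 0],
    [[0, 1.3, 2.2], 0],
    [[0, 0, 0], 0]
  ]
}}

```text
clock: 19.05
tool_pos: [0.5115, 0.0282, 0.1431]
ee_rot: [180.0, -0.0, -176.1]
ft_force: [-0.0, 0.5, -0.5]
width: 0.0003
gripper_force: 0.0
```

{"api": "apply_moves", "payload": {
  "rows": [
    [[0, 1.2, 2.2], 0],
    [[0, 1.1, 2.2], 0],
    [[0, 0, 0], 0],
    [[0, 0, 0], 0]
  ]
}}

```text
clock: 19.55
tool_pos: [0.5113, 0.0304, 0.1388]
ee_rot: [180.0, -0.0, -176.1]
ft_force: [-0.4, 0.1, -0.8]
width: -0.0
gripper_force: 0.0
```

```bash
python3 -c "
from h import *
go(.512,.034,.133,-176.2); edge()"
```

```text
t 19.55 pos [0.5113 0.0304 0.1388] rot [ 1.7999e+02 -2.0000e-02 -1.7614e+02] F [-0.42  0.12 -0.75] w -0.0 fg 7.344089603122939e-07
shift -0.9 3.6 5.8 turn 0.06
top 40 [0.4418 0.0634 0.1439] theta 29.43
```

{"api": "apply_moves", "payload": {
  "rows": [
    [[0, 0.5, 1], 0],
    [[0, 0.5, 1], 0],
    [[0, 0, 0], 0],
    [[0, 0, 0], 0]
  ]
}}

```text
clock: 20.15
tool_pos: [0.5113, 0.0314, 0.137]
ee_rot: [180.0, -0.0, -176.1]
ft_force: [-0.1, -0.7, 1.2]
width: 0.0001
gripper_force: 0.5
```

{"api": "apply_moves", "payload": {
  "rows": [
    [[0, 0.5, 1], 0],
    [[0, 0.3, 0.7], 0],
    [[0, 0, 0], 0],
    [[0, 0, 0], 0]
  ]
}}

```text
clock: 20.65
tool_pos: [0.5113, 0.0322, 0.1352]
ee_rot: [180.0, -0.0, -176.1]
ft_force: [0.4, 0.9, 0.9]
width: -0.0001
gripper_force: 0.4
```

{"api": "apply_moves", "payload": {
  "rows": [
    [[0, 0.3, 0.7], 0],
    [[0, 0, 0], 0],
    [[0, 0, 0], 0]
  ]
}}

```text
clock: 21.02
tool_pos: [0.5113, 0.0325, 0.1346]
ee_rot: [180.0, 0.0, -176.1]
ft_force: [0.5, 0.1, 1.2]
width: -0.0
gripper_force: 0.5
```

{"api": "apply_moves", "payload": {
  "rows": [
    [[0, 0.3, 0.7], 0],
    [[0, 0, 0], 0],
    [[0, 0, 0], 0]
  ]
}}

```text
clock: 21.4
tool_pos: [0.5112, 0.0328, 0.1339]
ee_rot: [180.0, -0.0, -176.1]
ft_force: [0.2, -0.2, 1.1]
width: -0.0002
gripper_force: 0.5
```

{"api": "apply_moves", "payload": {
  "rows": [
    [[0, 0.3, 0.6], 0],
    [[0, 0, 0], 0],
    [[0, 0, 0], 0]
  ]
}}

```text
clock: 21.78
tool_pos: [0.5112, 0.0331, 0.1332]
ee_rot: [180.0, -0.0, -176.1]
ft_force: [-0.4, 1.2, 1.3]
width: -0.0001
gripper_force: 0.5
```

{"api": "apply_moves", "payload": {
  "rows": [
    [[0, 0.3, 0.6], 0],
    [[0, 0, 0], 0],
    [[0, 0, 0], 0]
  ]
}}

```text
clock: 22.15
tool_pos: [0.5112, 0.0334, 0.1327]
ee_rot: [180.0, -0.0, -176.1]
ft_force: [0.5, 1.0, 0.4]
width: -0.0001
gripper_force: 0.5
```

{"api": "apply_moves", "payload": {
  "rows": [
    [[0, 0.2, 0.6], 0],
    [[0, 0, 0], 0],
    [[0, 0, 0], 0]
  ]
}}

```text
clock: 22.52
tool_pos: [0.5112, 0.0336, 0.1321]
ee_rot: [180.0, -0.0, -176.1]
ft_force: [1.2, 1.1, 0.2]
width: -0.0001
gripper_force: 0.5
```

{"api": "apply_moves", "payload": {
  "rows": [
    [[0, 0.2, 0.6], 0],
    [[0, 0, 0], 0],
    [[0, 0, 0], 0]
  ]
}}

```text
clock: 22.9
tool_pos: [0.5111, 0.0337, 0.1314]
ee_rot: [180.0, -0.0, -176.1]
ft_force: [-1.0, 1.8, 1.3]
width: -0.0004
gripper_force: 0.5
```

{"api": "apply_moves", "payload": {
  "rows": [
    [[0, 0.2, 0.6], 0],
    [[0, 0, 0], 0],
    [[0, 0, 0], 0]
  ]
}}

```text
clock: 23.28
tool_pos: [0.5111, 0.034, 0.1308]
ee_rot: [180.0, -0.0, -176.1]
ft_force: [-0.0, 0.3, 0.9]
width: 0.0
gripper_force: 0.5
```

{"api": "apply_moves", "payload": {
  "rows": [
    [[0, 0.2, 0.6], 0],
    [[0, 0, 0], 0],
    [[0, 0, 0], 0]
  ]
}}

```text
clock: 23.65
tool_pos: [0.5111, 0.0342, 0.1302]
ee_rot: [180.0, -0.0, -176.1]
ft_force: [-0.2, 0.1, 1.2]
width: 0.0003
gripper_force: 0.5
```

```bash
python3 -c "
from h import *
go(.512,.034,.133,-176.2); edge()
s=snap('side','w.png')
im=cv2.imread('pics/w.png')[120:260,240:440]; cv2.imwrite('pics/w2.png',cv2.resize(im,None,fx=4,fy=4))"
```

```text
t 23.65 pos [0.5111 0.0342 0.1302] rot [ 1.7999e+02 -1.0000e-02 -1.7614e+02] F [-0.19  0.13  1.21] w 0.0003 fg 0.5335949258005712
shift -0.9 -0.2 -2.8 turn 0.06
top 37 [0.4415 0.0687 0.1343] theta 25.76
```

View pics/w2.png

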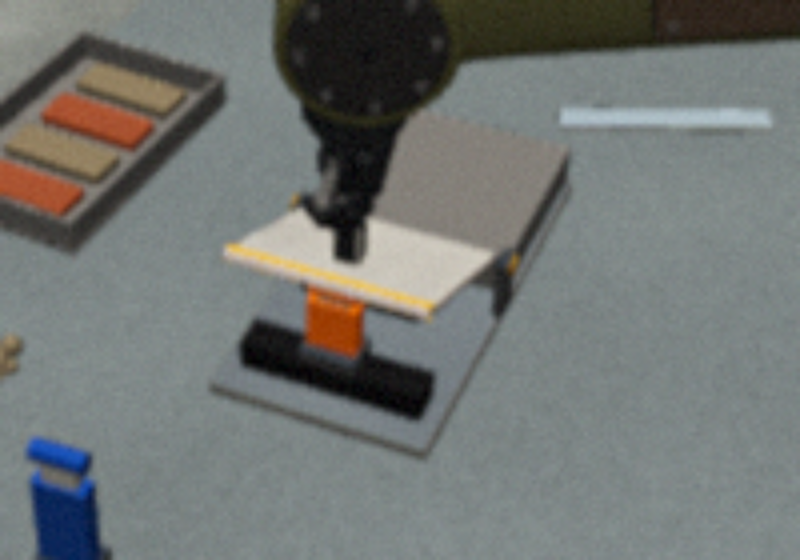

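The plate is just above the rest at (335,300), with no contact yet. I'll keep going down in small steps.

{"api": "apply_moves", "payload": {
  "rows": [
    [[0, 0.2, 0.5], 0],
    [[0, 0, 0], 0],
    [[0, 0.2, 0.5], 0],
    [[0, 0, 0], 0],
    [[0, 0, 0], 0]
  ]
}}

```text
clock: 24.42
tool_pos: [0.5111, 0.0345, 0.1293]
ee_rot: [180.0, -0.0, -176.1]
ft_force: [-0.6, 0.0, 1.0]
width: -0.0003
gripper_force: 0.6
```

{"api": "apply_moves", "payload": {
  "rows": [
    [[0, 0.2, 0.5], 0],
    [[0, 0, 0], 0],
    [[0, 0, 0], 0],
    [[0, 0, 0], 0]
  ]
}}

```text
clock: 24.92
tool_pos: [0.5111, 0.0347, 0.1287]
ee_rot: [180.0, -0.0, -176.2]
ft_force: [-0.1, -0.1, 1.0]
width: -0.0002
gripper_force: 0.5
```

{"api": "apply_moves", "payload": {
  "rows": [
    [[0, 0.2, 0.5], 0],
    [[0, 0, 0], 0],
    [[0, 0, 0], 0],
    [[0, 0, 0], 0]
  ]
}}

```text
clock: 25.42
tool_pos: [0.5111, 0.0349, 0.1283]
ee_rot: [180.0, -0.0, -176.1]
ft_force: [-0.6, 0.6, 1.6]
width: 0.0
gripper_force: 0.8
```

{"api": "apply_moves", "payload": {
  "rows": [
    [[0, 0.1, 0.5], 0],
    [[0, 0, 0], 0],
    [[0, 0, 0], 0],
    [[0, 0, 0], 0]
  ]
}}

```text
clock: 25.92
tool_pos: [0.5111, 0.035, 0.1281]
ee_rot: [180.0, 0.0, -176.1]
ft_force: [-1.9, -0.4, 5.6]
width: -0.0
gripper_force: 2.4
```

{"api": "apply_moves", "payload": {
  "rows": [
    [[0, 0.1, 0.4], 0],
    [[0, 0, 0], 0],
    [[0, 0, 0], 0],
    [[0, 0, 0], 0]
  ]
}}

```text
clock: 26.42
tool_pos: [0.5112, 0.035, 0.1281]
ee_rot: [-180.0, 0.0, -176.1]
ft_force: [-2.8, -0.2, 6.8]
width: 0.0004
gripper_force: 3.1
```

{"api": "apply_moves", "payload": {
  "rows": [
    [[0, 0, 0.7], 0],
    [[0, 0, 0], 0],
    [[0, 0, 0], 0],
    [[0, 0, 0], 0]
  ]
}}

```text
clock: 26.92
tool_pos: [0.5112, 0.035, 0.1279]
ee_rot: [-180.0, 0.1, -176.1]
ft_force: [-4.3, 0.9, 10.7]
width: 0.0001
gripper_force: 4.2
```

{"api": "apply_moves", "payload": {
  "rows": [
    [[0, 0, -1], 0],
    [[0, 0, -1], 0],
    [[0, -2, -3], 0],
    [[0, -4, -10], 0],
    [[0, 0, -40], 0]
  ]
}}

```text
clock: 27.55
tool_pos: [0.5102, 0.0285, 0.18]
ee_rot: [-179.9, -0.3, -176.2]
ft_force: [0.8, 0.8, 0.4]
width: -0.0002
gripper_force: 0.0
```

{"api": "apply_moves", "payload": {
  "rows": [
    [[0, 0, -45], 0],
    [[0, -50, -10], 0],
    [[0, -50, 0], 0],
    [[0, -50, 0], 0],
    [[0, 0, 0], 0]
  ]
}}

```text
clock: 28.18
tool_pos: [0.5212, -0.1235, 0.2368]
ee_rot: [-180.0, -0.0, -176.4]
ft_force: [-0.0, -0.3, -0.4]
width: 0.0
gripper_force: 0.0
```

```bash
python3 -c "
from h import *
go(.512,.034,.133,-176.2); edge()
s=snap('side','x.png')
im=cv2.imread('pics/x.png')[120:260,240:440]; cv2.imwrite('pics/x2.png',cv2.resize(im,None,fx=4,fy=4))"
```

```text
t 28.18 pos [ 0.5212 -0.1235  0.2368] rot [-1.7998e+02 -3.0000e-02 -1.7640e+02] F [-0.   -0.28 -0.38] w 0.0 fg 0.0
shift -0.7 157.7 103.8 turn -0.2
side 13 [0.4801 0.0773 0.1345] theta 24.97
```

View pics/x2.png

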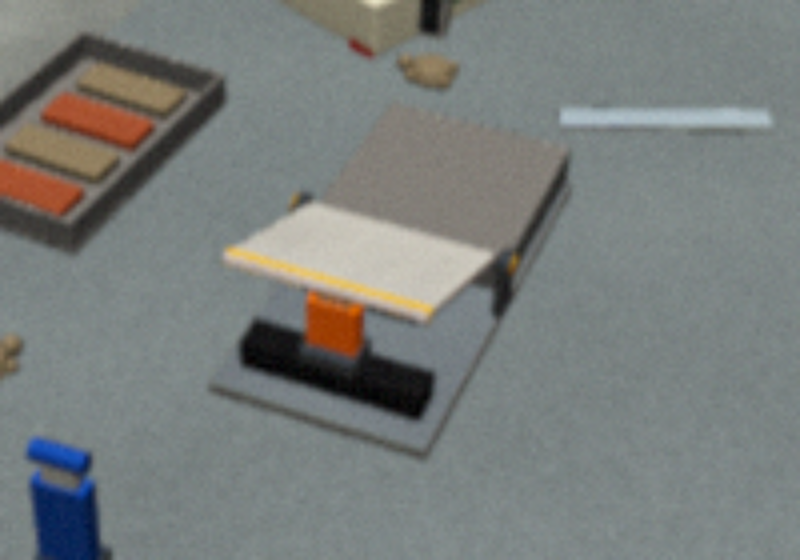

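The plate now rests on the upright orange rest at (335,320) in the crop. The arm is clear of everything, so I'm handing in.

```bash
python3 -c "
from h import *
print(robot.close_job())"
```

```text
the job is handed in; nothing more can be done
None
```

I handed the job in at about 28 s: the middle-sized orange rest stands upright on the ledge and the plate is folded down onto it at about 22–23°. I pressed the plate down with about 11 N and backed the arm clear. The force it still bears with on its own could not be read, and the hand-in gave no verdict.

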